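Sweep the loose ring cores into the parts bin

TASK

Clear the three bare ferrite ring cores off the red worktop: with the fingers, sweep each one across the top and over the end into the open foam-lined parts bin that stands against it. Do not pick the cores up, and leave the wound choke, the wire spool and everything else where they are.

Things in the scene. Friction and masses are not known exactly. Their poses are not given: they have to be found in the camera images.
- worktop: red laminate worktop, a low stand on the bench, fixed: 360 mm (its x) by 400 mm (its y), its flat upper surface 60 mm above the bench, no raised edges. Origin: centre of the stand at bench level; its +x points away from the robot, its two ends are at +y (left) and -y (right), 200 mm from the origin
- bin: open grey plastic parts bin, fixed to the bench, its long side against the left or the right end of the worktop (1 mm gap), turned like the worktop: 250 mm (x) by 120 mm (y) outside, walls 4 mm, rim 52 mm above the bench (8 mm below the worktop's surface), light-grey foam floor 16 mm above the bench; empty. Origin: centre of its underside at bench level; axes parallel to the worktop's
- case: closed black accessory case against the other end of the worktop, fixed: 250 mm (x) by 120 mm (y), 72 mm high. Origin: centre of its underside
- core_a: bare dark-grey ferrite ring core A, one of three alike: a plain flat ring, 36 mm across outside, 23 mm hole, 12.7 mm high, about 33 g, lying flat on the red worktop and sliding (not rolling) when pushed low at its side; the side is round, so on a long push it can slip off to one side of a single narrow fingertip. Origin: centre of the face that is underneath at the start; its z axis is the ring's axis.
- core_b: bare dark-grey ferrite ring core B, one of three alike: a plain flat ring, 36 mm across outside, 23 mm hole, 12.7 mm high, about 33 g, lying flat on the red worktop and sliding (not rolling) when pushed low at its side; the side is round, so on a long push it can slip off to one side of a single narrow fingertip. Origin: centre of the face that is underneath at the start; its z axis is the ring's axis.
- core_c: bare dark-grey ferrite ring core C, one of three alike: a plain flat ring, 36 mm across outside, 23 mm hole, 12.7 mm high, about 33 g, lying flat on the red worktop and sliding (not rolling) when pushed low at its side; the side is round, so on a long push it can slip off to one side of a single narrow fingertip. Origin: centre of the face that is underneath at the start; its z axis is the ring's axis.
- choke: choke, to be left alone: a ring core wound all round with copper wire, lying flat among the cores, loose; 40 mm across (two wire ends stick out to 30 mm from its centre), 18 mm high, 60 g. Origin: centre of its underside
- spool: spool of copper wire with white flanges, to be left alone: stands upright among the cores, loose; 42 mm across, 38 mm high, 160 g. Origin: centre of its underside
- battery: green battery pack lying along the worktop's far edge, loose, to be left alone: 62 mm (x) by 172 mm (y), 31 mm high. Origin: centre of its underside
- handmic: black hand microphone lying by the worktop's far edge, loose, to be left alone: 60 mm (x) by 108 mm (y) with its cord stub, 29 mm high. Origin: centre of its underside
- screwdriver: screwdriver lying along the worktop's near edge, loose, to be left alone: 170 mm long along its x, handle (its -x half) 26 mm thick. Origin: middle of its length, on the surface it lies on

How it is judged (in metres and radians):
At the end, for the whole second after the job is handed in: All three bare ring cores lie at rest inside the parts bin (each core's origin between its inner walls and less than 50 mm above the bench, so down in the bin, flat, leaning or one on another); the choke, spool, battery pack, microphone and screwdriver are within 20 mm of where they stood (x of core_a in the frame of bin between -0.124 and 0.124 m and y of core_a in the frame of bin between -0.059 and 0.059 m and z of core_a in the frame of bin between 0.008 and 0.05 m and linear speed of each of core_a, core_b, core_c below 0.03 m/s and x of core_b in the frame of bin between -0.124 and 0.124 m and y of core_b in the frame of bin between -0.059 and 0.059 m and z of core_b in the frame of bin between 0.008 and 0.05 m and x of core_c in the frame of bin between -0.124 and 0.124 m and y of core_c in the frame of bin between -0.059 and 0.059 m and z of core_c in the frame of bin between 0.008 and 0.05 m and distance of each of choke, spool, battery, handmic, screwdriver from where it was at the start of the episode below 0.02 m); the robot touches nothing.
It fails at once if a ring core is lifted: its origin more than 15 mm above the worktop's surface (75 mm above the bench) (height (world z) of any of core_a, core_b, core_c above 0.075 m).
It fails at once if the wound choke is shifted by more than 20 mm (distance of choke from where it was at the start of the episode above 0.02 m).
It fails at once if the wire spool is shifted by more than 20 mm (distance of spool from where it was at the start of the episode above 0.02 m).
It fails at once if the battery pack, the microphone or the screwdriver is shifted by more than 20 mm (distance of any of battery, handmic, screwdriver from where it was at the start of the episode above 0.02 m).
It also fails if it takes over 64 s, if anything falls off the work surface, if the arm or the gripper's body presses on something with over 40 N, if the wrist force passes 120 N, or if a joint passes its speed limit or range.

ROBOT

A 6-joint arm with a two-finger parallel gripper is mounted at the origin on the work surface. World frame = base frame: x ahead of the robot, y to its left, z up, the work surface at z = 0. Lengths are in m, angles in degrees, forces in N, time in s.
With the tool pointing down it reaches from about 0.35 to 0.975 m from the base axis. Payload 4.9 kg.
Tool frame: the origin (TCP) lies on the centre line of the jaws, within the pads' length; the fingertips stand 11 mm ahead of it and the grasp point (between the pads) lies 8 mm behind it (tips_ahead is the distance from the TCP to the fingertips, in m); z points along the fingers, x is the direction in which the jaws open and shut, and the axes are right-handed (so a half turn about z gives the same grasp; the last joint's range is limited). The gripper opens to 85 mm and grips with 20 to 120 N. Pads are 22 mm wide; open, the fingers measure 114 mm over their backs; the gripper's body (76 mm by 85 mm) begins 54 mm behind the grasp point. The pads swing forward as they close: fully open they stand 13 mm farther back than shut.
Start: joints at [-76.433, 3.019, 92.412, -0, 84.569, -6.818], TCP at [0.218, -0.586, 0.209] pointing down, gripper open.
Joint ranges: [-172.51, 172.51], [-57.92, 126.97], [3.15, 148.05], [-58.71, 238.71], [5.1, 150.11], [-179.66, 179.66]. Speed limits (degrees/s): [147.25, 147.25, 180, 180, 180, 180].

INTERFACE

Orientations are given as a 3x3 rotation matrix whose columns are the frame's x, y, z axes.
In Python, from rig import sense, grab_frame, camera_info, sign_off, tips_ahead gives the robot as it stands.
- The arm moves only by the tool send_rows, never from a script. Its argument "increments" is a list that holds one entry, the list of rows, each a list of 7 numbers: the shift along the tool's x, y, z in cm, then the turn, a rotation vector about the tool's x, y, z in degrees, then the opening in per cent of the stroke, from 0 (shut) to 100 (fully open). A call has exactly 8 rows; each row shifts and turns the commanded pose from where the row before left it, along the tool's axes as they then stand; what a row does not reach is not made up. A row lasts 1/8 s, in which the tool goes at most 62.5 mm and 10.7 degrees, less where a joint would pass 70% of its speed; a pose out of reach is approached as far as the arm can. A call with a gripper value outside its range is refused whole. The fingers move at their own pace and stop on an object; "newtons" is the grip in N (left out, the last holds). Time passes only in rows, so rows that do not move let the fingers close, or fill a call up. It gives the time, the measured TCP pose, the force and the opening at its end, in the units of the state.
- sense(): the state, without advancing time (a new reading comes with each control period).
- grab_frame(name): name is "side" or "top" or "wrist"; returns the picture (480x640x3 uint8, blue, green, red); there is no depth.
- camera_info(name): a dict with "mtx" (3x3 intrinsics, pixels), "rvec" (rotation vector, rad) and "tvec" (3), from world to camera coordinates, as OpenCV has them; the wrist camera has in their place "tool_from_camera" (4x4, takes a point from camera to tool coordinates, whose origin is the TCP and whose axes are the tool frame's). Camera axes: x right, y down, z forward; pixel columns grow to the right and rows downward; lengths in m; the calibration is good to about 2 mm. A picture is of the moment at which its call begins: read the wrist's pose just before it. camera_info takes no time and is no camera call.
- sign_off(): hands the job in, once; it reports no verdict.
The state is a dict: "time_s": time; "joint_positions": joint angles; "joint_velocities": joint speeds; "joint_efforts": joint torques, N m; "position": TCP position; "tool_rot": TCP orientation; "contact_force": force on the tool from outside, world axes, zero at the start; "moment": the same for the moment, N m; "opening": finger opening in m.
Only numpy, scipy, OpenCV 4.12 (cv2) and the standard library are available. Lean on these libraries where they do the work, as an engineer would, in place of code of your own. Each camera call takes 0.05 s, during which the arm holds its last target.

## Working session

There is one attempt and no reset: what is moved stays moved. The work goes in short steps, Python scripts to look and compute and a tool call to move; the robot and the scene stay as the last step left them, time stands still between calls to the robot, and variables do not carry over. Pictures are saved under pics/ and viewed, and the job is handed in when it is done.

Besides the shell and the picture viewer there is one more tool, called after ">>>" as name(argument=value, ...), one argument or row to a line, values as JSON. send_rows: Moves the arm, as the interface text tells. Its arguments: {"type":"object","properties":{"increments":{"type":"array"},"newtons":{"type":"number"}},"required":["increments"]}

```bash
ls; mkdir -p pics
python3 - <<'E'
from rig import *
import cv2
s=sense()
for k,v in s.items(): print(k,v)
for n in("top","side"):
    cv2.imwrite(f"pics/{n}0.png",grab_frame(n)); print(n,camera_info(n))
print(tips_ahead)
E
```

```text
pics
time_s 0.0
joint_positions [-7.64327939e+01  3.05812728e+00  9.24919380e+01  1.03272088e-03
  8.45686930e+01 -6.81986556e+00]
joint_velocities [ 0.06653865  0.05663621  0.04305929  0.06703371  0.0409078  -0.05147859]
joint_efforts [ 7.16131854e-04 -3.93684232e+01 -3.70174313e+01  3.51254403e-05
  7.16331677e-03  4.32437488e-06]
position [ 0.21755621 -0.58520165  0.20765528]
tool_rot [[ 3.48358450e-01 -9.37361281e-01 -4.68788508e-04]
 [-9.37359143e-01 -3.48358665e-01  2.01909365e-03]
 [-2.05592675e-03 -2.63945141e-04 -9.99997852e-01]]
contact_force [-0.27430834  0.90225991  0.06753485]
moment [ 0.00778094 -0.07875705  0.02243609]
opening 0.08519880728908576
top {'mtx': array([[442.42310647,   0.        , 317.10189367],
       [  0.        , 442.42310647, 231.2432742 ],
       [  0.        ,   0.        ,   1.        ]]), 'rvec': array([ 2.10475037, -2.13010739,  0.18079815]), 'tvec': array([0.02738512, 0.56717627, 0.61815766])}
side {'mtx': array([[593.42964851,   0.        , 314.8476222 ],
       [  0.        , 593.42964851, 235.85733665],
       [  0.        ,   0.        ,   1.        ]]), 'rvec': array([ 2.09566356, -0.16696964,  0.08744109]), 'tvec': array([-0.54221034,  0.12862421,  0.95025288])}
0.011
```

View pics/top0.png

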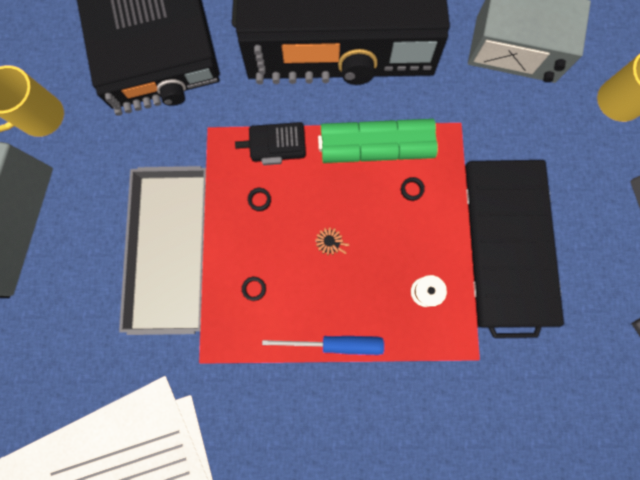

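View pics/side0.png

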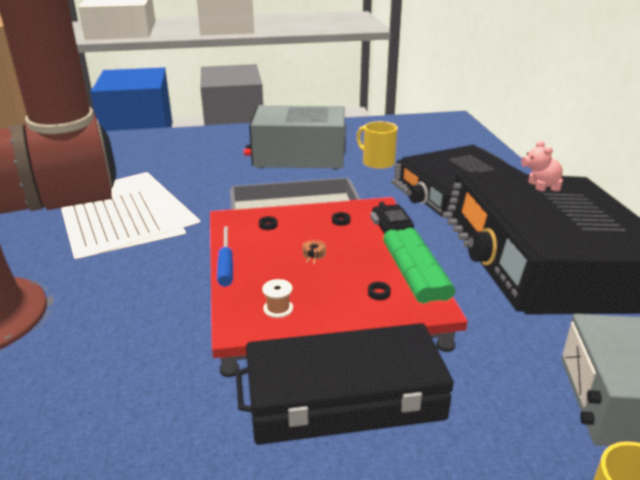

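The bin is on the left (+y). The cores are at about (259,199), (413,189) and (254,289), the choke is at (329,241) and the spool at (430,291). I'll work out their positions next.

```bash
cat > h.py <<'E'
import numpy as np,cv2
from rig import *
def ray(n,uv,z):
    c=camera_info(n);R=cv2.Rodrigues(c['rvec'])[0];t=c['tvec']
    p=cv2.undistortPoints(np.array([[uv]],float),c['mtx'],None)[0,0]
    d=R.T@np.array([p[0],p[1],1]);o=-R.T@t
    return o+d*(z-o[2])/d[2]
E
python3 - <<'E'
from h import *
im=cv2.imread("pics/top0.png")
hsv=cv2.cvtColor(im,cv2.COLOR_BGR2HSV)
red=((hsv[...,2]>120)&(hsv[...,1]>150)&((hsv[...,0]<8)|(hsv[...,0]>172))).astype(np.uint8)
cnt=max(cv2.findContours(red,cv2.RETR_EXTERNAL,cv2.CHAIN_APPROX_NONE)[0],key=cv2.contourArea)
for uv in [(207,127),(463,123),(478,361),(200,363)]: print('corner',uv,ray('top',uv,.06)[:2].round(4))
print(cv2.approxPolyDP(cv2.convexHull(cnt),6,True)[:,0].tolist())
dark=(im.max(2)<110).astype(np.uint8)
n,l,st,ce=cv2.connectedComponentsWithStats(dark)
for i in range(1,n):
    x,y,w,h,a=st[i]
    if 205<ce[i][0]<470 and 120<ce[i][1]<365 and a>60: 
        c=(x+w/2-.5,y+h/2-.5);print(st[i],ce[i].round(1),ray('top',ce[i],.066)[:2].round(4))
for nm,uv,z in [('choke',(329.5,240.5),.07),('spooltop',(429,291),.098),('scr tip',(263,343),.065),('scr end',(383,345),.073),('scr top edge',(350,336),.073),('batt l',(322,162),.09),('mic',(270,162),.075),('mic2',(305,158),.085),('mic cord',(236,145),.07),('bin tl',(132,168),.052),('bin bl',(122,332),.052)]:
    print(nm,ray('top',uv,z)[:2].round(4))
cv2.imwrite("pics/c0.png",cv2.resize(im[110:380,190:490],None,fx=2.6,fy=2.2,interpolation=cv2.INTER_CUBIC))
E
```

```text
corner (207, 127) [0.7357 0.1923]
corner (463, 123) [ 0.7353 -0.2095]
corner (478, 361) [ 0.3764 -0.2051]
corner (200, 363) [0.3771 0.1896]
[[460, 123], [478, 359], [200, 362], [208, 128]]
[ 235  122   71   40 2053] [275.4 141. ] [0.708  0.0835]
[401 178  23  23 243] [412.1 188.5] [ 0.6287 -0.1236]
[248 188  23  23 238] [258.8 198.9] [0.6158 0.1079]
[324 235  16  13 111] [330.2 241.1] [0.5499 0.0012]
[242 277  24  23 226] [253.4 288.2] [0.482 0.114]
choke [0.5502 0.0023]
spooltop [ 0.4735 -0.1328]
scr tip [0.4043 0.0992]
scr end [ 0.4005 -0.0702]
scr top edge [ 0.4132 -0.0244]
batt l [0.6643 0.0118]
mic [0.6709 0.0904]
mic2 [0.6727 0.037 ]
mic cord [0.7009 0.1437]
bin tl [0.6727 0.3105]
bin bl [0.4211 0.3084]
```

View pics/c0.png

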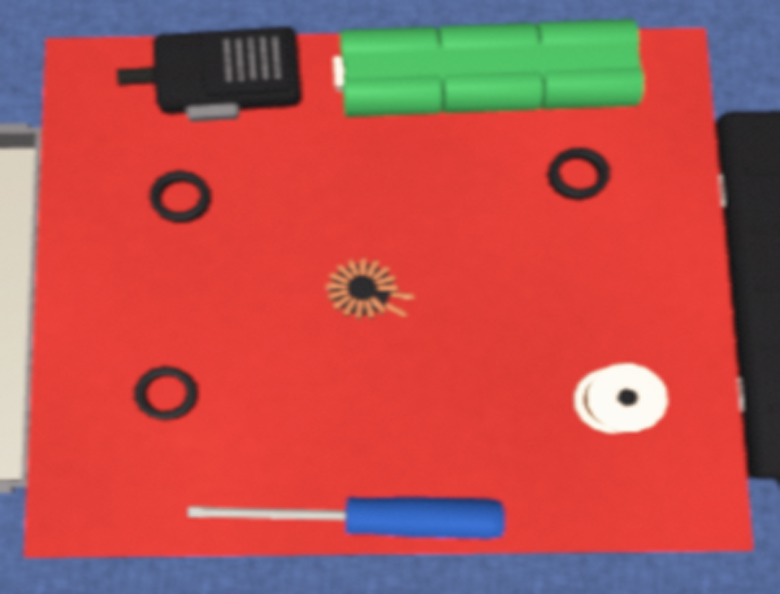

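>>> send_rows(
  increments=[
    [[0,0,0,0,0,-10,28],[0,0,0,0,0,-10,28],[0,0,0,0,0,-10,28],[0,0,0,0,0,-10,28],[0,0,0,0,0,-10,28],[0,0,0,0,0,-10,28],[0,0,0,0,0,-9.6,28],[0,0,0,0,0,0,28]],
  ],
  newtons=60,
)

```text
time_s: 1.1
position: [0.2176, -0.5855, 0.2083]
tool_rot: [[1.0, -0.002, -0.0], [-0.002, -1.0, 0.001], [-0.0, -0.001, -1.0]]
contact_force: [0.4, -0.7, 0.1]
opening: 0.0239
```

>>> send_rows(
  increments=[
    [[2.5,-4,0,0,0,0,28],[2.5,-4,0,0,0,0,28],[2.5,-4,0,0,0,0,28],[2.5,-4,0,0,0,0,28],[2.5,-4,0,0,0,0,28],[2.5,-4,0,0,0,0,28],[2.5,-4,0,0,0,0,28],[2.5,-4,0,0,0,0,28]],
  ],
)

```text
time_s: 2.1
position: [0.4183, -0.2644, 0.2088]
tool_rot: [[1.0, -0.004, 0.0], [-0.004, -1.0, -0.0], [0.0, 0.0, -1.0]]
contact_force: [0.4, -0.5, -0.4]
opening: 0.024
```

>>> send_rows(
  increments=[
    [[2.5,-4,0,0,0,0,28],[2.5,-4,0,0,0,0,28],[2.5,-4,0,0,0,0,28],[2.5,-4,0,0,0,0,28],[2.5,-4,0,0,0,0,28],[2.5,-4,0,0,0,0,28],[2.5,-4,2,0,0,0,28],[2.3,-4.4,2,0,0,0,28]],
  ],
)

```text
time_s: 3.1
position: [0.6168, 0.0594, 0.1686]
tool_rot: [[1.0, -0.004, 0.001], [-0.004, -1.0, -0.0], [0.001, 0.0, -1.0]]
contact_force: [-0.3, -0.6, 0.6]
opening: 0.0239
```

>>> send_rows(
  increments=[
    [[0,0,2,0,0,0,28],[0,0,2,0,0,0,28],[0,0,1.5,0,0,0,28],[0,0,1.3,0,0,0,28],[0,0,1,0,0,0,28],[0,0,0.7,0,0,0,28],[0,0,0.3,0,0,0,28],[0,0,0,0,0,0,28]],
  ],
)

```text
time_s: 4.1
position: [0.616, 0.0581, 0.081]
tool_rot: [[1.0, -0.0, 0.0], [-0.0, -1.0, 0.0], [0.0, -0.0, -1.0]]
contact_force: [-1.3, 1.1, 0.3]
opening: 0.0239
```

Run:
```python
from h import *
print(sense()['position'])
for n in("side","wrist","top"):
    im=grab_frame(n)
    if n=="side": im=cv2.resize(im[150:350,200:460],None,fx=3,fy=3,interpolation=cv2.INTER_CUBIC)
    cv2.imwrite(f"pics/{n}1.png",im)
```

```text
[0.6159785  0.05807729 0.08101761]
```

View pics/side1.png

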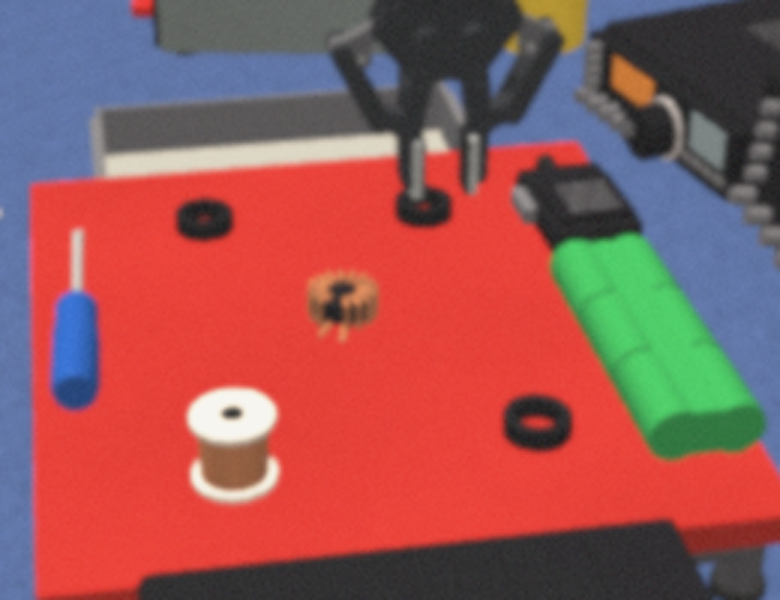

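View pics/wrist1.png

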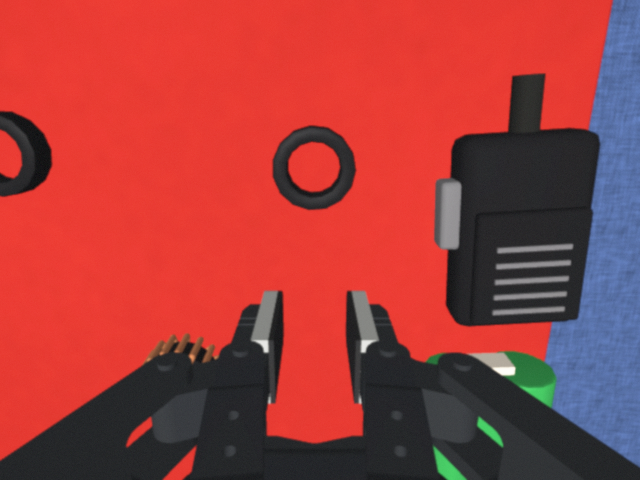

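Run:
```python
from h import *
c=camera_info('side')
for x in (.604,.628):
  for y in (.047,.069):
    for z in (.06,.065,.07,.075,.08):
      p=cv2.projectPoints(np.array([[x,y,z]]),c['rvec'],c['tvec'],c['mtx'],None)[0][0,0]
      print(x,y,z,((p-[200,150])*3).round(0))
w=camera_info('wrist');s=sense();T=w['tool_from_camera']
print(T.round(3))
for uv in [(314,167),(5,155)]:
    p=np.linalg.inv(w['mtx'])@[uv[0],uv[1],1]
    R=np.array(s['tool_rot']);d=R@T[:3,:3]@p;o=R@T[:3,3]+s['position']
    print((o+d*(.0727-o[2])/d[2]).round(4))
```

```text
0.604 0.047 0.06 [425. 263.]
0.604 0.047 0.065 [425. 255.]
0.604 0.047 0.07 [425. 248.]
0.604 0.047 0.075 [425. 240.]
0.604 0.047 0.08 [425. 233.]
0.604 0.069 0.06 [418. 244.]
0.604 0.069 0.065 [418. 237.]
0.604 0.069 0.07 [418. 230.]
0.604 0.069 0.075 [418. 222.]
0.604 0.069 0.08 [418. 215.]
0.628 0.047 0.06 [465. 259.]
0.628 0.047 0.065 [465. 252.]
0.628 0.047 0.07 [466. 245.]
0.628 0.047 0.075 [466. 237.]
0.628 0.047 0.08 [466. 230.]
0.628 0.069 0.06 [457. 241.]
0.628 0.069 0.065 [457. 234.]
0.628 0.069 0.07 [458. 226.]
0.628 0.069 0.075 [458. 219.]
0.628 0.069 0.08 [458. 211.]
[[ 1.     0.    -0.     0.001]
 [-0.     0.955  0.297 -0.076]
 [ 0.    -0.297  0.955 -0.164]
 [ 0.     0.     0.     1.   ]]
[0.6171 0.1091 0.0727]
[0.4891 0.114  0.0727]
```

Run:
```python
from h import *
c=camera_info('side')
for P in [(.617,.108,.0727),(.6287,-.124,.0727),(.482,.114,.0727)]:
      p=cv2.projectPoints(np.array([P]),c['rvec'],c['tvec'],c['mtx'],None)[0][0,0]
      print(P,((p-[200,150])*3).round(0))
```

```text
(0.617, 0.108, 0.0727) [427. 193.]
(0.6287, -0.124, 0.0727) [540. 408.]
(0.482, 0.114, 0.0727) [205. 206.]
```

View pics/top1.png

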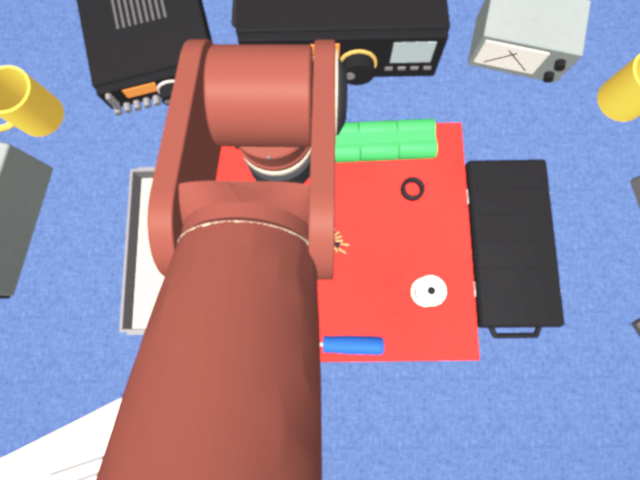

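>>> send_rows(
  increments=[
    [[0,0,0.3,0,0,0,28],[0,0,0.2,0,0,0,28],[0,0,0.2,0,0,0,28],[0,0,0.1,0,0,0,28],[0,0,0,0,0,0,28],[0,0,0,0,0,0,28],[0,0,0,0,0,0,28],[0,0,0,0,0,0,28]],
  ],
)

```text
time_s: 5.25
position: [0.6159, 0.0581, 0.073]
tool_rot: [[1.0, -0.0, 0.0], [-0.0, -1.0, -0.0], [0.0, 0.0, -1.0]]
contact_force: [0.4, 0.6, -0.6]
opening: 0.0237
```

Run:
```python
from h import *
print(sense()['position'],sense()['contact_force'])
im=grab_frame("side");im=cv2.resize(im[150:250,290:410],None,fx=6,fy=6,interpolation=cv2.INTER_CUBIC)
cv2.imwrite(f"pics/side2.png",im)
```

```text
[0.61593195 0.05806121 0.07300715] [ 0.40601655  0.56374663 -0.64439061]
```

View pics/side2.png

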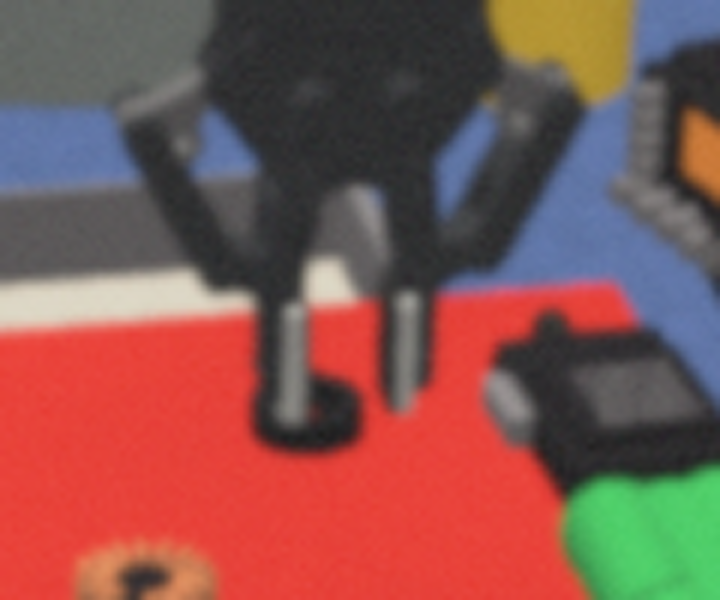

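Run:
```python
from h import *
w=camera_info('wrist');T=w['tool_from_camera'];Ti=np.linalg.inv(T)
for z in (-.01,-.005,0,.005,.011):
  for y in (-.011,.011):
    for x in (-.012,.012):
      p=Ti@[x,y,z,1];q=w['mtx']@p[:3];print(x,y,z,(q[:2]/q[2]).round(0))
cv2.imwrite("pics/w2.png",grab_frame("wrist"))
```

```text
-0.012 -0.011 -0.01 [282. 273.]
0.012 -0.011 -0.01 [342. 273.]
-0.012 0.011 -0.01 [283. 322.]
0.012 0.011 -0.01 [341. 322.]
-0.012 -0.011 -0.005 [283. 268.]
0.012 -0.011 -0.005 [341. 268.]
-0.012 0.011 -0.005 [284. 316.]
0.012 0.011 -0.005 [340. 316.]
-0.012 -0.011 0 [284. 264.]
0.012 -0.011 0 [340. 264.]
-0.012 0.011 0 [285. 310.]
0.012 0.011 0 [339. 310.]
-0.012 -0.011 0.005 [285. 260.]
0.012 -0.011 0.005 [339. 260.]
-0.012 0.011 0.005 [286. 305.]
0.012 0.011 0.005 [339. 305.]
-0.012 -0.011 0.011 [286. 255.]
0.012 -0.011 0.011 [339. 255.]
-0.012 0.011 0.011 [287. 299.]
0.012 0.011 0.011 [338. 299.]
```

View pics/w2.png

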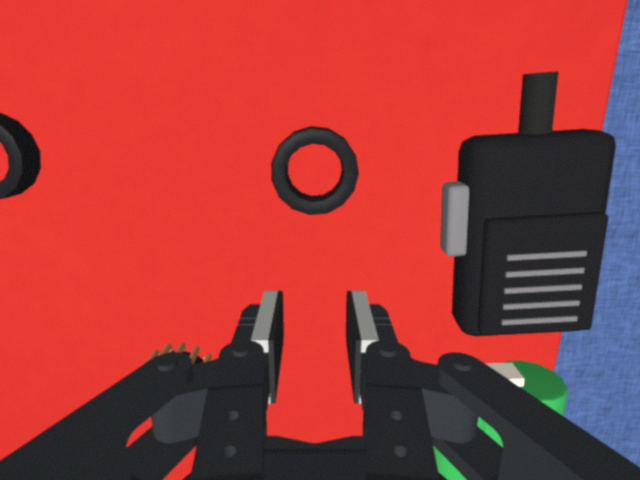

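>>> send_rows(
  increments=[
    [[0,0,0.1,0,0,0,28],[0,0,0.1,0,0,0,28],[0,0,0.1,0,0,0,28],[0,0,0.1,0,0,0,28],[0,0,0,0,0,0,28],[0,0,0,0,0,0,28],[0,0,0,0,0,0,28],[0,0,0,0,0,0,28]],
  ],
)

```text
time_s: 6.35
position: [0.6159, 0.0581, 0.069]
tool_rot: [[1.0, -0.0, 0.0], [-0.0, -1.0, 0.0], [0.0, -0.0, -1.0]]
contact_force: [-0.5, -0.3, 0.7]
opening: 0.024
```

Run:
```python
from h import *
print(sense()['position'],sense()['contact_force'])
im=grab_frame("side");im=cv2.resize(im[150:250,290:410],None,fx=6,fy=6,interpolation=cv2.INTER_CUBIC)
cv2.imwrite(f"pics/side3.png",im)
```

```text
[0.61589656 0.05807466 0.06896512] [-0.51430978 -0.33878335  0.73698975]
```

View pics/side3.png

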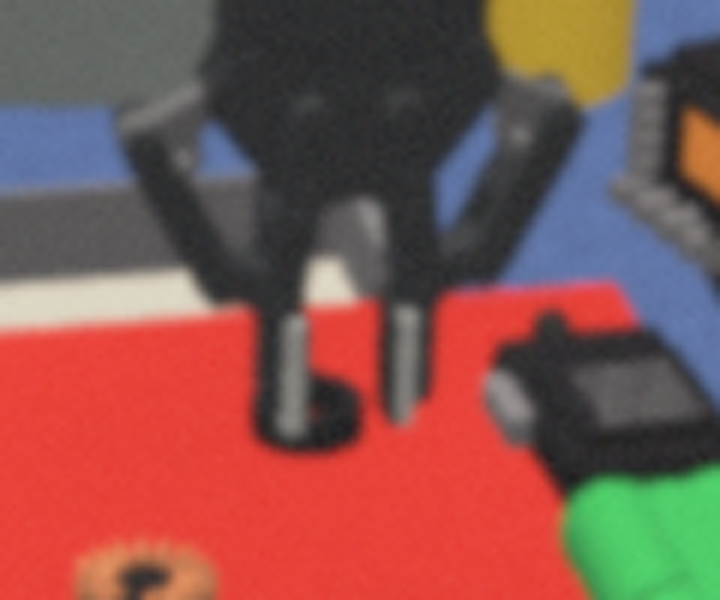

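>>> send_rows(
  increments=[
    [[0,0,0.1,0,0,0,28],[0,0,0.1,0,0,0,28],[0,0,0.1,0,0,0,28],[0,0,0.1,0,0,0,28],[0,0,0.1,0,0,0,28],[0,0,0.1,0,0,0,28],[0,0,0,0,0,0,28],[0,0,0,0,0,0,28]],
  ],
)

```text
time_s: 7.4
position: [0.6159, 0.0581, 0.063]
tool_rot: [[1.0, -0.0, 0.0], [-0.0, -1.0, 0.0], [0.0, -0.0, -1.0]]
contact_force: [0.3, -0.2, 0.0]
opening: 0.0237
```

Run:
```python
from h import *
print(sense()['position'],sense()['contact_force'])
im=grab_frame("side");im=cv2.resize(im[150:250,290:410],None,fx=6,fy=6,interpolation=cv2.INTER_CUBIC)
cv2.imwrite(f"pics/side4.png",im)
```

```text
[0.61590318 0.05806306 0.06295979] [ 0.25983369 -0.18961036  0.01999925]
```

View pics/side4.png

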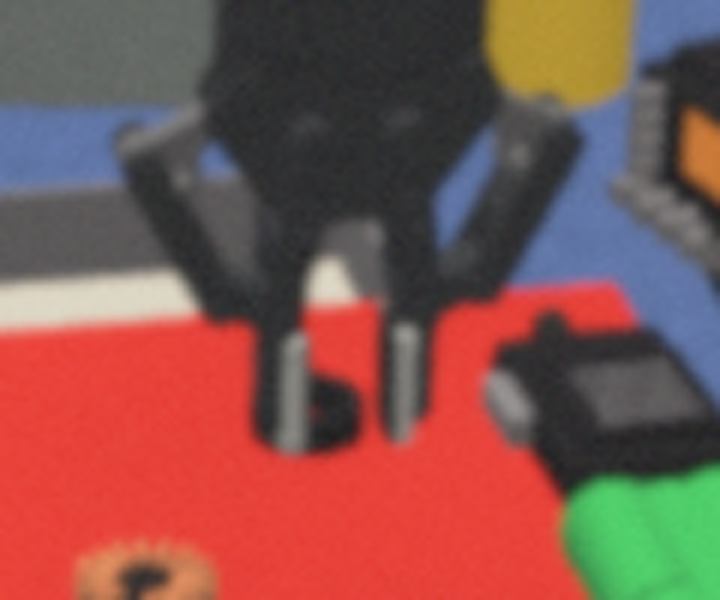

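>>> send_rows(
  increments=[
    [[0,0,0.1,0,0,0,28],[0,0,0.1,0,0,0,28],[0,0,0.1,0,0,0,28],[0,0,0.1,0,0,0,28],[0,0,0.1,0,0,0,28],[0,0,0.1,0,0,0,28],[0,0,0,0,0,0,28],[0,0,0,0,0,0,28]],
  ],
)

```text
time_s: 8.45
position: [0.6159, 0.0581, 0.0569]
tool_rot: [[1.0, -0.0, 0.0], [-0.0, -1.0, 0.0], [0.0, -0.0, -1.0]]
contact_force: [-0.4, 0.6, -0.6]
opening: 0.024
```

Run:
```python
from h import *
print(sense()['position'],sense()['contact_force'])
im=grab_frame("side");im=cv2.resize(im[150:250,290:410],None,fx=6,fy=6,interpolation=cv2.INTER_CUBIC)
cv2.imwrite(f"pics/side5.png",im)
cv2.imwrite(f"pics/w5.png",grab_frame("wrist"))
```

```text
[0.61589826 0.05806215 0.05694091] [-0.38306457  0.61854053 -0.61506866]
```

View pics/side5.png

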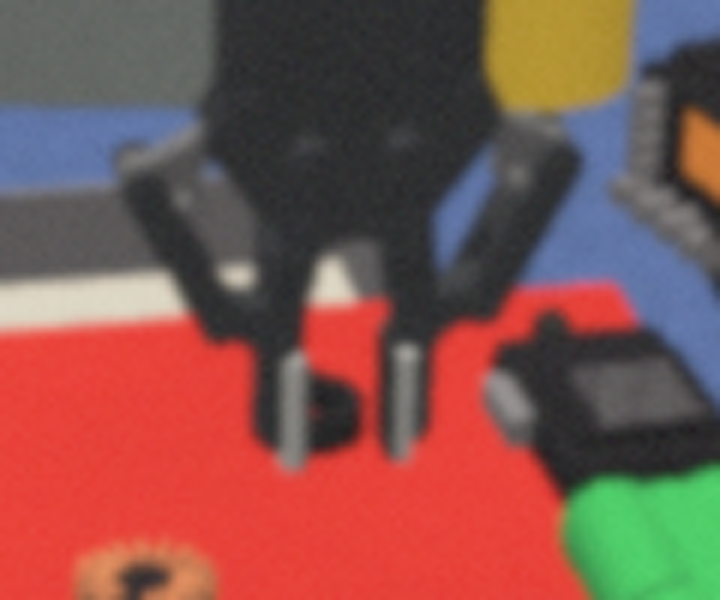

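View pics/w5.png

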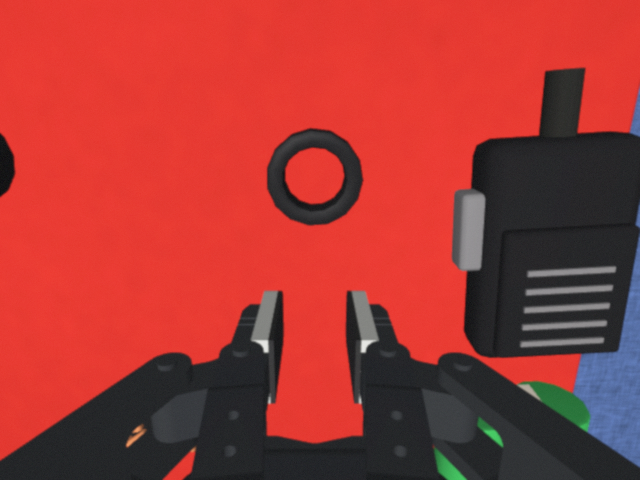

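Run:
```python
from h import *
w=camera_info('wrist');T=w['tool_from_camera'];Ti=np.linalg.inv(T);K=w['mtx'];print(K.round(1))
s=sense();R=np.array(s['tool_rot'])
def proj(P):
    q=K@(Ti@np.r_[R.T@(np.array(P)-s['position']),1])[:3];return q[:2]/q[2]
for dz in(0,.01,.02,.03):
  a=proj((.616-.018,.109,.0727+dz));b=proj((.616+.018,.109,.0727+dz));print(dz,a.round(1),b.round(1))
im=cv2.imread("pics/w5.png")
m=(im[100:240,240:390].max(2)<110).astype(np.uint8)
print(cv2.boundingRect(m))
from scipy.optimize import least_squares
# tip front inner corners
def f(v):
    r=[]
    for sx,u in((-1,282.),(1,350.)):
        q=K@(Ti@[v[2]+sx*.0119,v[0],v[1],1])[:3]; r+=list(q[:2]/q[2]-[u,292])
    return r
o=least_squares(f,[0,0,0]);print(o.x,o.fun)
```

```text
[[413.    0.  314.3]
 [  0.  413.  233.7]
 [  0.    0.    1. ]]
0 [262.  176.8] [361.5 176.8]
0.01 [258.4 181.7] [364.7 181.7]
0.02 [254.3 187.3] [368.4 187.3]
0.03 [249.6 193.8] [372.7 193.8]
(28, 29, 95, 96)
[-0.01323025 -0.03250442  0.00159496] [ 6.63802467e-06 -1.50232275e-02 -6.63796169e-06  1.50231044e-02]
```

>>> send_rows(
  increments=[
    [[0,0,0.1,0,0,0,28],[0,0,0.1,0,0,0,28],[0,0,0.1,0,0,0,28],[0,0,0.1,0,0,0,28],[0,0,0.1,0,0,0,28],[0,0,0.1,0,0,0,28],[0,0,0,0,0,0,28],[0,0,0,0,0,0,28]],
  ],
)

```text
time_s: 9.55
position: [0.6159, 0.0581, 0.0509]
tool_rot: [[1.0, -0.0, 0.0], [-0.0, -1.0, -0.0], [0.0, 0.0, -1.0]]
contact_force: [-1.1, 0.5, -0.7]
opening: 0.0242
```

Run:
```python
from h import *
print(sense()['position'],sense()['contact_force'])
im=grab_frame("side");im=cv2.resize(im[150:250,290:410],None,fx=6,fy=6,interpolation=cv2.INTER_CUBIC)
cv2.imwrite(f"pics/side6.png",im)
```

```text
[0.61591266 0.05806175 0.05094475] [-1.06654527  0.53890616 -0.67774173]
```

View pics/side6.png

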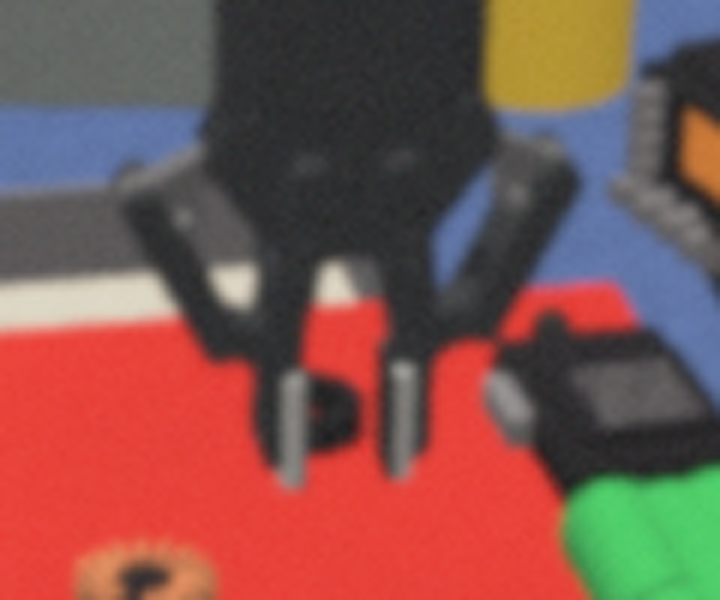

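>>> send_rows(
  increments=[
    [[0,0,0.1,0,0,0,28],[0,0,0.1,0,0,0,28],[0,0,0.1,0,0,0,28],[0,0,0.1,0,0,0,28],[0,0,0.1,0,0,0,28],[0,0,0.1,0,0,0,28],[0,0,0,0,0,0,28],[0,0,0,0,0,0,28]],
  ],
)

```text
time_s: 10.6
position: [0.6159, 0.058, 0.0449]
tool_rot: [[1.0, -0.0, 0.0], [-0.0, -1.0, -0.0], [0.0, 0.0, -1.0]]
contact_force: [0.1, -0.1, -0.1]
opening: 0.0241
```

Run:
```python
from h import *
print(sense()['position'],sense()['contact_force'])
im=grab_frame("side");im=cv2.resize(im[150:250,290:410],None,fx=6,fy=6,interpolation=cv2.INTER_CUBIC)
cv2.imwrite(f"pics/side7.png",im)
```

```text
[0.61589447 0.0580474  0.04492919] [ 0.07061592 -0.13066655 -0.09387611]
```

View pics/side7.png

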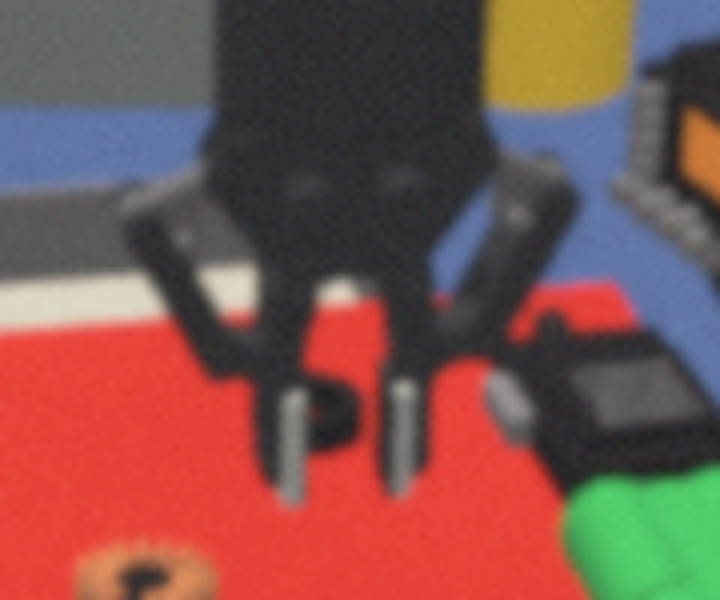

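>>> send_rows(
  increments=[
    [[0,0,0.05,0,0,0,28],[0,0,0.05,0,0,0,28],[0,0,0.05,0,0,0,28],[0,0,0.05,0,0,0,28],[0,0,0.05,0,0,0,28],[0,0,0.05,0,0,0,28],[0,0,0.05,0,0,0,28],[0,0,0.05,0,0,0,28]],
  ],
)

```text
time_s: 11.65
position: [0.6159, 0.0581, 0.0409]
tool_rot: [[1.0, -0.0, 0.0], [-0.0, -1.0, -0.0], [0.0, 0.0, -1.0]]
contact_force: [0.3, 0.3, 0.0]
opening: 0.0241
```

Run:
```python
from h import *
print(sense()['position'],sense()['contact_force'])
im=grab_frame("side");im=cv2.resize(im[150:250,290:410],None,fx=6,fy=6,interpolation=cv2.INTER_CUBIC)
cv2.imwrite(f"pics/side8.png",im)
cv2.imwrite(f"pics/w8.png",grab_frame("wrist"))
```

```text
[0.6158884  0.05807033 0.04089146] [0.28589997 0.29166788 0.04154123]
```

View pics/side8.png

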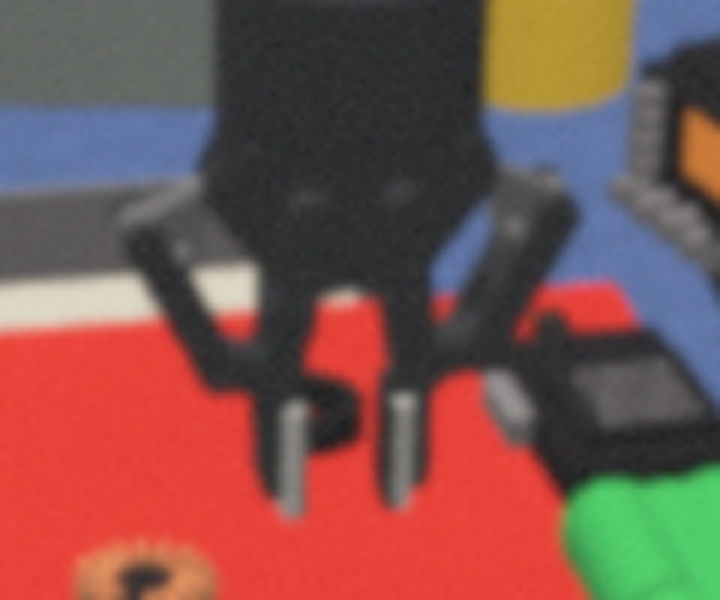

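View pics/w8.png

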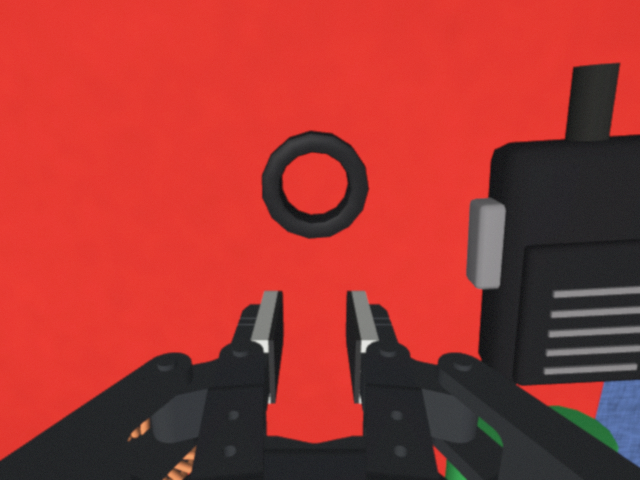

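>>> send_rows(
  increments=[
    [[0,0,0.05,0,0,0,28],[0,0,0.05,0,0,0,28],[0,0,0.05,0,0,0,28],[0,0,0.05,0,0,0,28],[0,0,0.05,0,0,0,28],[0,0,0.05,0,0,0,28],[0,0,0,0,0,0,28],[0,0,0,0,0,0,28]],
  ],
)

```text
time_s: 12.75
position: [0.6159, 0.0581, 0.0379]
tool_rot: [[1.0, -0.0, 0.0], [-0.0, -1.0, 0.0], [0.0, -0.0, -1.0]]
contact_force: [-0.5, -1.4, -1.4]
opening: 0.0238
```

>>> send_rows(
  increments=[
    [[0,0,0.05,0,0,0,28],[0,0,0.05,0,0,0,28],[0,0,0.05,0,0,0,28],[0,0,0.05,0,0,0,28],[0,0,0,0,0,0,28],[0,0,0,0,0,0,28],[0,0,0,0,0,0,28],[0,0,0,0,0,0,28]],
  ],
)

```text
time_s: 13.75
position: [0.616, 0.0581, 0.0376]
tool_rot: [[1.0, -0.0, -0.0], [-0.0, -1.0, -0.0], [-0.0, 0.0, -1.0]]
contact_force: [-4.8, -0.4, 9.4]
opening: 0.0236
```

Run:
```python
from h import *
print(sense()['position'],sense()['contact_force'])
im=grab_frame("side");im=cv2.resize(im[150:250,290:410],None,fx=6,fy=6,interpolation=cv2.INTER_CUBIC)
cv2.imwrite(f"pics/side9.png",im)
```

```text
[0.61602952 0.05805245 0.03761095] [-4.79864639 -0.39131554  9.4227458 ]
```

View pics/side9.png

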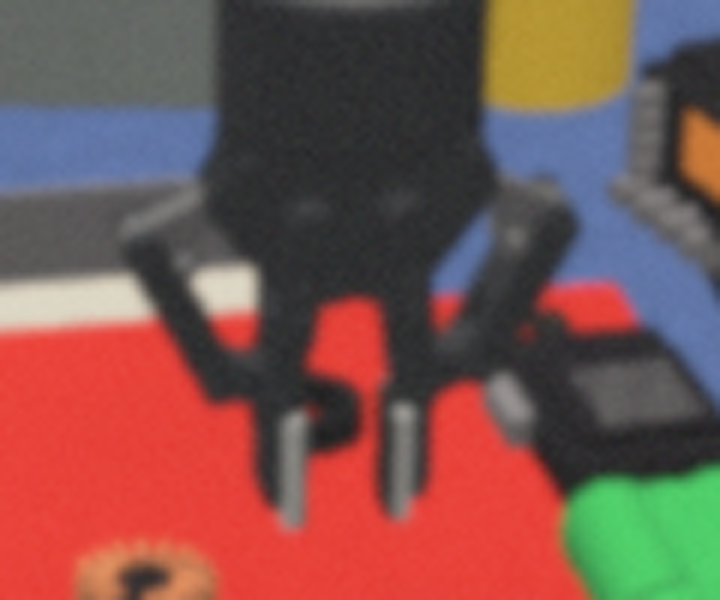

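>>> send_rows(
  increments=[
    [[0,0,-0.3,0,0,0,28],[0,0,-0.25,0,0,0,28],[0,-0.5,0,0,0,0,28],[0,-1,0,0,0,0,28],[0,-1,0,0,0,0,28],[0,-1,0,0,0,0,28],[0,-1,0,0,0,0,28],[0,-1,0,0,0,0,28]],
  ],
)

```text
time_s: 14.8
position: [0.6158, 0.1139, 0.0413]
tool_rot: [[1.0, -0.0, -0.0], [-0.0, -1.0, -0.0], [-0.0, 0.0, -1.0]]
contact_force: [0.3, 0.8, 0.7]
opening: 0.024
```

Run:
```python
from h import *
print(sense()['position'],sense()['contact_force'])
im=grab_frame("side");im=cv2.resize(im[130:290,270:470],None,fx=4,fy=3.7,interpolation=cv2.INTER_CUBIC)
cv2.imwrite(f"pics/side10.png",im)
cv2.imwrite(f"pics/w10.png",grab_frame("wrist"))
```

```text
[0.61583563 0.11386868 0.04134426] [0.28091882 0.75781477 0.70133698]
```

View pics/side10.png

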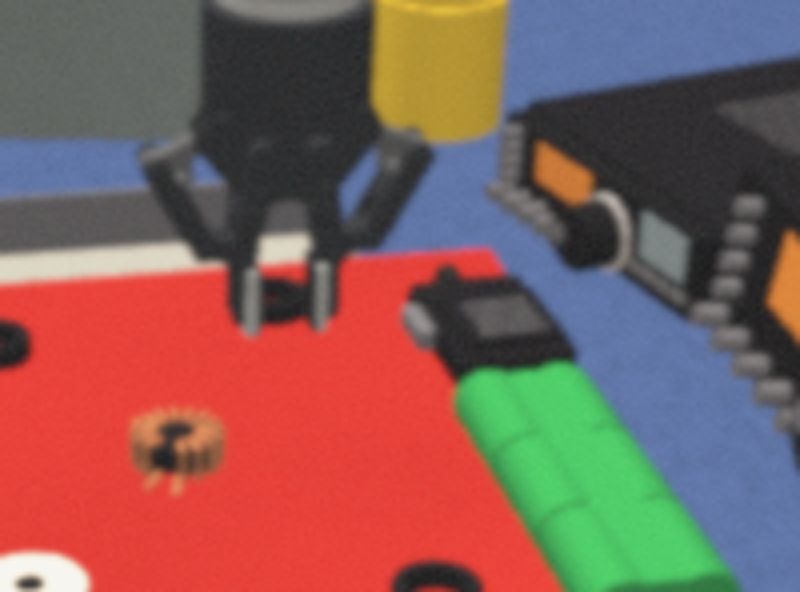

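View pics/w10.png

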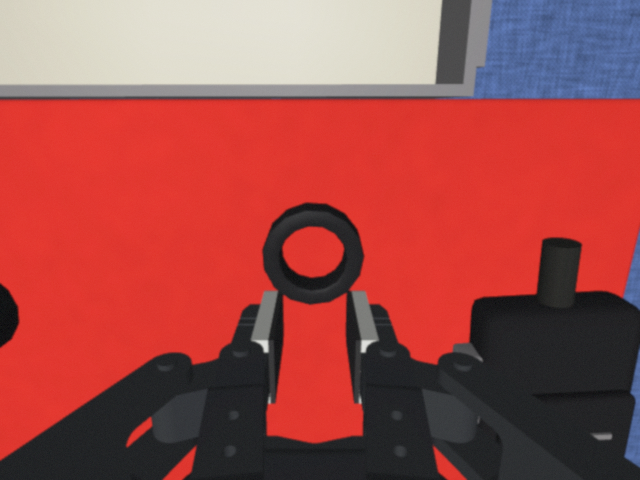

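>>> send_rows(
  increments=[
    [[0,-1.2,0,0,0,0,28],[0,-1.2,0,0,0,0,28],[0,-1.2,0,0,0,0,28],[0,-1.2,0,0,0,0,28],[0,-1.2,0,0,0,0,28],[0,-1.2,0,0,0,0,28],[0,-1.4,0,0,0,0,28],[0,-1.4,0,0,0,0,28]],
  ],
)

```text
time_s: 15.9
position: [0.6159, 0.2141, 0.0414]
tool_rot: [[1.0, -0.0, 0.0], [-0.0, -1.0, 0.0], [0.0, -0.0, -1.0]]
contact_force: [-0.5, 0.3, -0.6]
opening: 0.0242
```

Run:
```python
from h import *
print(sense()['position'],sense()['contact_force'])
cv2.imwrite(f"pics/w11.png",grab_frame("wrist"))
```

```text
[0.61589024 0.21405704 0.04140733] [-0.50268998  0.26074378 -0.56533369]
```

View pics/w11.png

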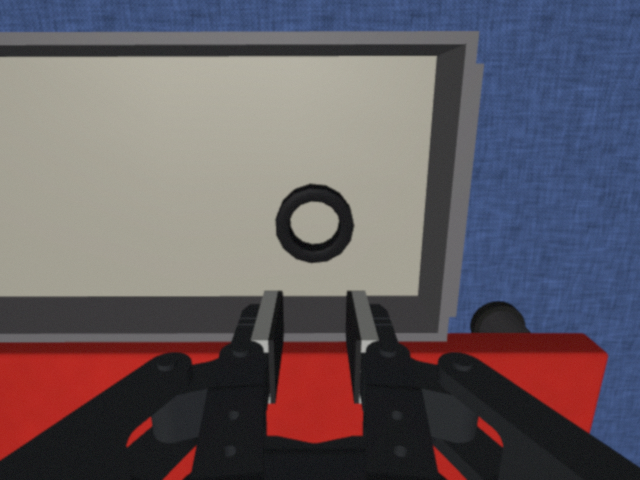

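>>> send_rows(
  increments=[
    [[0,0,-2,0,0,0,28],[0,0,-2,0,0,0,28],[-2.7,3,0,0,0,0,28],[-2.7,3,0,0,0,0,28],[-2.7,3,0,0,0,0,28],[-2.7,3,0,0,0,0,28],[-2.6,3.2,0,0,0,0,28],[0,0,2,0,0,0,28]],
  ],
)

```text
time_s: 16.95
position: [0.4832, 0.0591, 0.0649]
tool_rot: [[1.0, -0.003, 0.007], [-0.003, -1.0, -0.001], [0.007, 0.001, -1.0]]
contact_force: [1.4, 0.1, 0.2]
opening: 0.024
```

Run:
```python
from h import *
print(sense()['position'],sense()['contact_force'])
cv2.imwrite(f"pics/w12.png",grab_frame("wrist"))
```

```text
[0.48322012 0.05911753 0.06489879] [1.42103569 0.13591248 0.21953883]
```

View pics/w12.png

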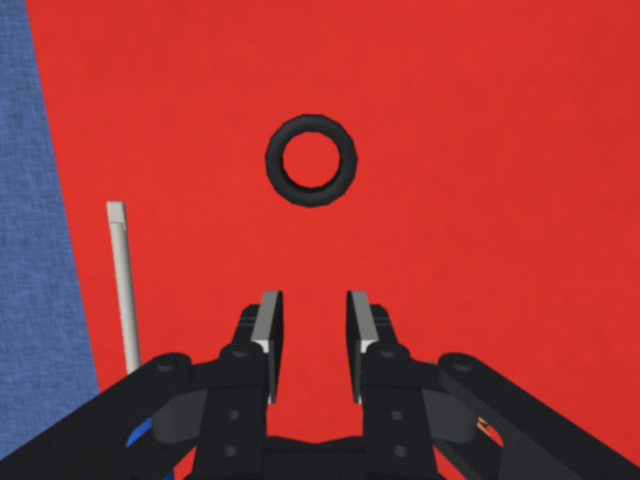

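>>> send_rows(
  increments=[
    [[-0.1,0,1.3,0,0,0,28],[0,0,0.7,0,0,0,28],[0,0,0,0,0,0,28],[0,-1,0,0,0,0,28],[0,-1,0,0,0,0,28],[0,-1,0,0,0,0,28],[0,-1,0,0,0,0,28],[0,-1,0,0,0,0,28]],
  ],
)

```text
time_s: 18.0
position: [0.481, 0.1119, 0.0415]
tool_rot: [[1.0, 0.0, 0.0], [0.0, -1.0, -0.0], [0.0, 0.0, -1.0]]
contact_force: [-0.1, -0.9, 0.2]
opening: 0.0239
```

>>> send_rows(
  increments=[
    [[0,-1.2,0,0,0,0,28],[0,-1.2,0,0,0,0,28],[0,-1.2,0,0,0,0,28],[0,-1.2,0,0,0,0,28],[0,-1.2,0,0,0,0,28],[0,-1.4,0,0,0,0,28],[0,-1.4,0,0,0,0,28],[0,-1.4,0,0,0,0,28]],
  ],
)

```text
time_s: 19.0
position: [0.4808, 0.2141, 0.0413]
tool_rot: [[1.0, -0.0, -0.0], [-0.0, -1.0, 0.0], [-0.0, -0.0, -1.0]]
contact_force: [0.4, -0.4, -0.2]
opening: 0.0237
```

Run:
```python
from h import *
print(sense()['position'],sense()['contact_force'])
cv2.imwrite(f"pics/w13.png",grab_frame("wrist"))
```

```text
[0.48079809 0.21413496 0.04131412] [ 0.41038413 -0.3643301  -0.21552168]
```

View pics/w13.png

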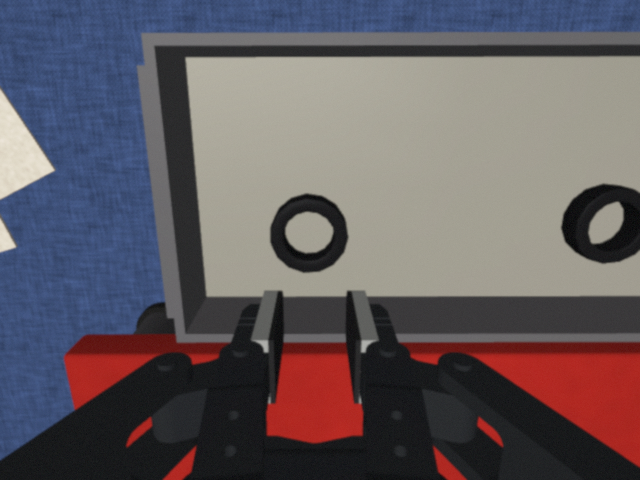

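>>> send_rows(
  increments=[
    [[0,0,-4,0,0,0,28],[0,0,-4,0,0,0,28],[2.4,6,0,0,0,0,28],[2.4,5.5,0,0,0,0,28],[2.5,5.5,0,0,0,0,28],[2.5,5.5,0,0,0,0,28],[2.5,5.5,0,0,0,0,28],[2.5,5.5,0,0,0,0,28]],
  ],
)

```text
time_s: 20.05
position: [0.6287, -0.1217, 0.1214]
tool_rot: [[1.0, -0.0, 0.0], [-0.0, -1.0, 0.0], [0.0, -0.0, -1.0]]
contact_force: [0.9, -0.5, 0.8]
opening: 0.0243
```

>>> send_rows(
  increments=[
    [[0,4.7,0,0,0,0,28],[0,0,0,0,0,0,28],[0,0,2.5,0,0,0,28],[0,0,2,0,0,0,28],[0,0,0,0,0,0,28],[0,0,0,0,0,0,28],[0,0,0,0,0,0,28],[0,0,0,0,0,0,28]],
  ],
)

```text
time_s: 21.05
position: [0.6286, -0.1671, 0.0775]
tool_rot: [[1.0, -0.0, 0.002], [-0.0, -1.0, -0.001], [0.002, 0.001, -1.0]]
contact_force: [-0.3, -0.2, -0.1]
opening: 0.0236
```

Run:
```python
from h import *
print(sense()['position'],sense()['contact_force'])
cv2.imwrite(f"pics/w14.png",grab_frame("wrist"))
cv2.imwrite(f"pics/s14.png",grab_frame("side"))
```

```text
[ 0.62863495 -0.16712079  0.07747348] [-0.3315458  -0.16597208 -0.07196245]
```

View pics/w14.png

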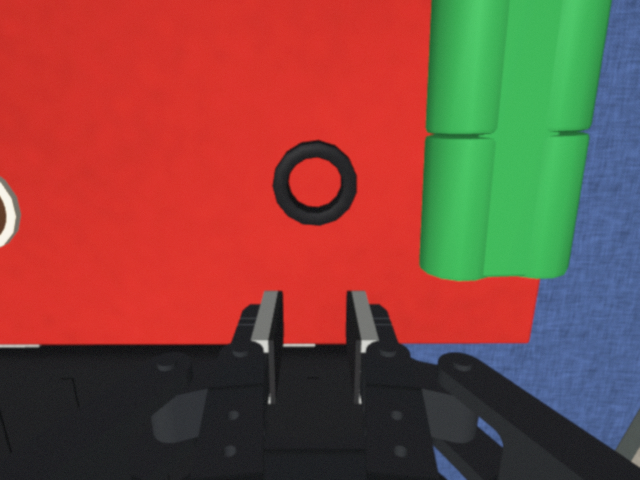

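View pics/s14.png

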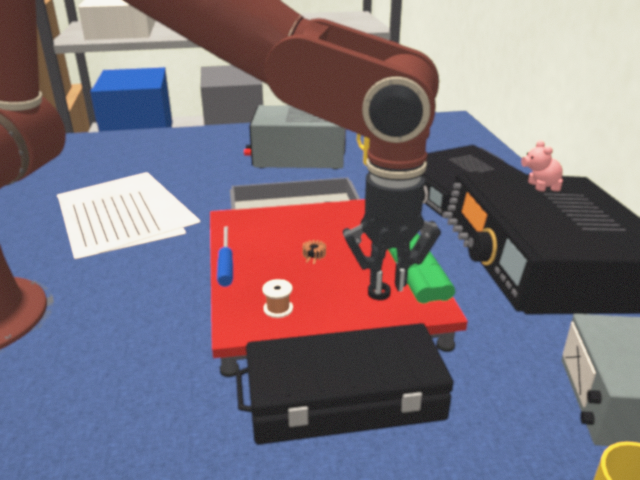

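>>> send_rows(
  increments=[
    [[0,0,1.6,0,0,0,28],[0,0,1.4,0,0,0,28],[0,0,0.6,0,0,0,28],[0,0,0,0,0,0,28],[0,-0.8,0,0,0,0,28],[0,-0.8,0,0,0,0,28],[0,-0.8,0,0,0,0,28],[0,-0.8,0,0,0,0,28]],
  ],
)

```text
time_s: 22.15
position: [0.6282, -0.1343, 0.0407]
tool_rot: [[1.0, 0.0, 0.0], [0.0, -1.0, -0.0], [0.0, 0.0, -1.0]]
contact_force: [-0.6, 0.4, -0.2]
opening: 0.024
```

>>> send_rows(
  increments=[
    [[-0.1,-1,0,0,0,0,28],[-0.2,-1,0,0,0,0,28],[-0.2,-1,0,0,0,0,28],[-0.2,-1,0,0,0,0,28],[-0.2,-1,0,0,0,0,28],[-0.2,-1,0,0,0,0,28],[-0.2,-1,0,0,0,0,28],[-0.2,-1,0,0,0,0,28]],
  ],
)

```text
time_s: 23.15
position: [0.6129, -0.0543, 0.0404]
tool_rot: [[1.0, -0.0, 0.0], [-0.0, -1.0, -0.0], [0.0, 0.0, -1.0]]
contact_force: [0.4, -0.2, 0.6]
opening: 0.0243
```

Run:
```python
from h import *
print(sense()['position'],sense()['contact_force'])
cv2.imwrite(f"pics/w15.png",grab_frame("wrist"))
cv2.imwrite(f"pics/s15.png",grab_frame("side"))
```

```text
[ 0.61292331 -0.05432495  0.0404326 ] [ 0.44937348 -0.24619839  0.57087126]
```

View pics/w15.png

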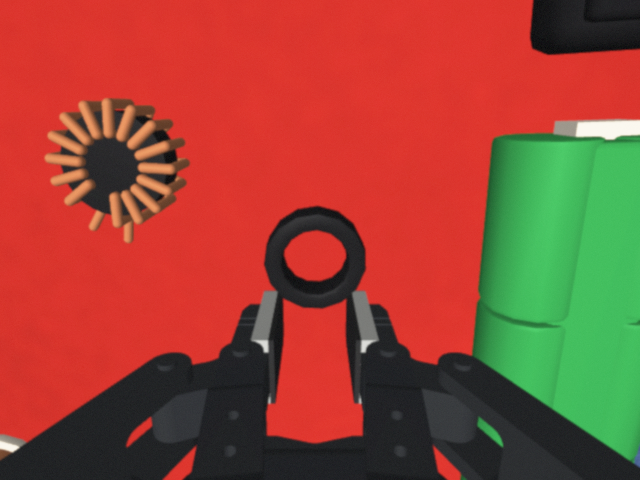

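View pics/s15.png

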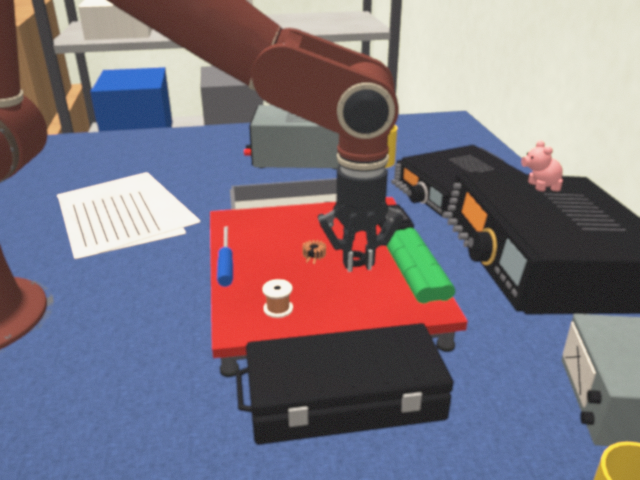

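>>> send_rows(
  increments=[
    [[0,-1.2,0,0,0,0,28],[0,-1.2,0,0,0,0,28],[0,-1.2,0,0,0,0,28],[0,-1.2,0,0,0,0,28],[0,-1.2,0,0,0,0,28],[0,-1.2,0,0,0,0,28],[0,-1.2,0,0,0,0,28],[0,-1.2,0,0,0,0,28]],
  ],
)

```text
time_s: 24.25
position: [0.6131, 0.0419, 0.0404]
tool_rot: [[1.0, -0.0, -0.0], [-0.0, -1.0, 0.0], [-0.0, -0.0, -1.0]]
contact_force: [0.0, -0.6, -0.7]
opening: 0.0239
```

>>> send_rows(
  increments=[
    [[-0.1,-1,0,0,0,0,28],[-0.2,-1,0,0,0,0,28],[-0.3,-1,0,0,0,0,28],[-0.3,-1,0,0,0,0,28],[-0.3,-1,0,0,0,0,28],[-0.3,-1,0,0,0,0,28],[-0.3,-1,0,0,0,0,28],[-0.3,-1,0,0,0,0,28]],
  ],
)

```text
time_s: 25.25
position: [0.5919, 0.1217, 0.0404]
tool_rot: [[1.0, -0.0, 0.0], [-0.0, -1.0, 0.0], [0.0, -0.0, -1.0]]
contact_force: [0.5, 0.7, -1.0]
opening: 0.0239
```

Run:
```python
from h import *
print(sense()['position'],sense()['contact_force'])
cv2.imwrite(f"pics/w16.png",grab_frame("wrist"))
```

```text
[0.59189495 0.12170454 0.04042819] [ 0.45483316  0.67693503 -0.97269636]
```

View pics/w16.png

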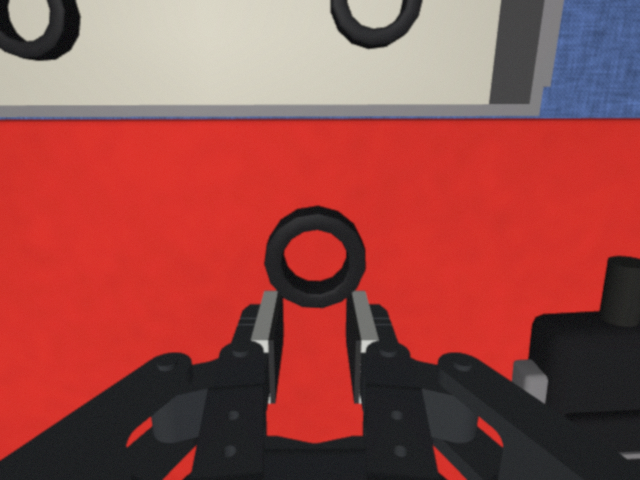

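Still nested between the two fingertips. I'll drift a bit further towards −x so this core lands clear of the one already in the bin.

>>> send_rows(
  increments=[
    [[-0.3,-1,0,0,0,0,28],[-0.3,-1,0,0,0,0,28],[-0.3,-1,0,0,0,0,28],[-0.3,-1.1,0,0,0,0,28],[-0.2,-1.2,0,0,0,0,28],[-0.2,-1.2,0,0,0,0,28],[0,-1.4,0,0,0,0,28],[0,-1.4,0,0,0,0,28]],
  ],
)

```text
time_s: 26.3
position: [0.5761, 0.2151, 0.0404]
tool_rot: [[1.0, -0.0, 0.0], [-0.0, -1.0, 0.0], [0.0, -0.0, -1.0]]
contact_force: [-0.1, 0.3, 0.4]
opening: 0.0239
```

Run:
```python
from h import *
print(sense()['position'],sense()['contact_force'])
cv2.imwrite(f"pics/w17.png",grab_frame("wrist"))
```

```text
[0.57613435 0.21511271 0.04042246] [-0.08623469  0.2793834   0.42370739]
```

View pics/w17.png

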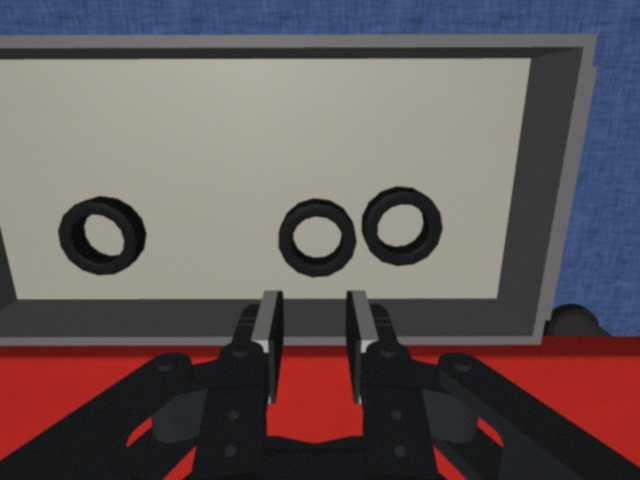

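All three cores lie flat on the foam, at about (102,235), (317,238) and (402,226). I'll raise the arm, swing it back out of the top view and do a final check.

>>> send_rows(
  increments=[
    [[0,0,-4,0,0,0,28],[0,0,-4,0,0,0,28],[0,0,-4,0,0,0,28],[0,0,-4,0,0,0,28],[-2,-4,0,0,0,0,28],[-2,-5,0,0,0,0,28],[-2,-5,0,0,0,0,28],[-2,-5,0,0,0,0,28]],
  ],
)

```text
time_s: 27.35
position: [0.4954, 0.4057, 0.2005]
tool_rot: [[1.0, -0.0, 0.0], [-0.0, -1.0, 0.0], [0.0, -0.0, -1.0]]
contact_force: [0.9, 0.6, -0.5]
opening: 0.0239
```

>>> send_rows(
  increments=[
    [[-2,-5,0,0,0,0,28],[-2,-5,0,0,0,0,28],[-2,-5,0,0,0,0,28],[-2,-5,0,0,0,0,28],[0,0,0,0,0,0,28],[0,0,0,0,0,0,28],[0,0,0,0,0,0,28],[0,0,0,0,0,0,28]],
  ],
)

```text
time_s: 28.35
position: [0.417, 0.6032, 0.2007]
tool_rot: [[1.0, -0.002, 0.0], [-0.002, -1.0, 0.0], [0.0, -0.0, -1.0]]
contact_force: [0.2, 0.3, 0.9]
opening: 0.0239
```

Run:
```python
from h import *
s=sense();print(s['time_s'],s['position'],s['contact_force'])
im=grab_frame("top");cv2.imwrite(f"pics/t18.png",im)
a=cv2.imread("pics/top0.png")
d=cv2.absdiff(a,im).max(2);d[:,:]=np.where(d>50,255,0)
cv2.imwrite("pics/d18.png",d)
```

```text
28.35 [0.41700123 0.60316482 0.20065488] [0.17144317 0.31399355 0.9054918 ]
```

View pics/t18.png

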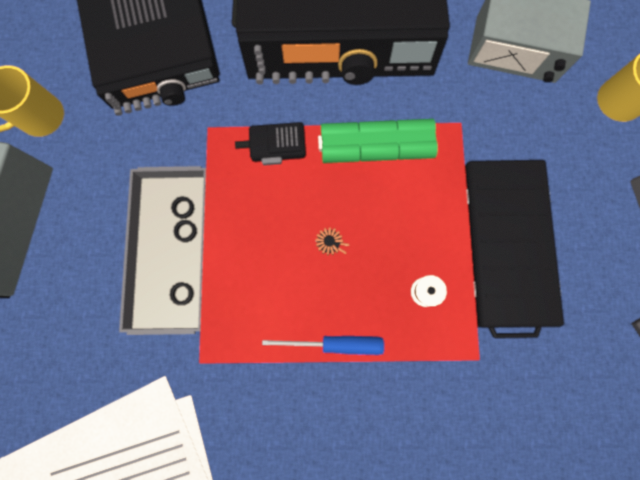

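View pics/d18.png

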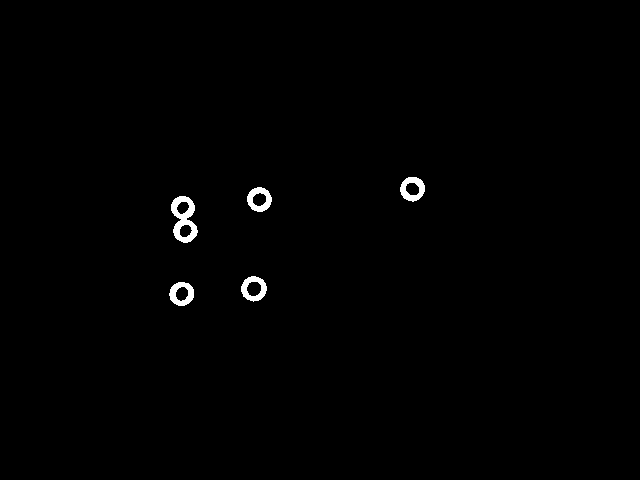

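The three cores are in the bin at (182,208), (185,231) and (181,293). The difference image shows no change anywhere else.

```bash
python3 -c "
from rig import *
print(sign_off())"
```

```text
the job is handed in; nothing more can be done
None
```

All three ring cores are in the parts bin, and I handed the job in at about 28 s of the 64 s allowed. I swept each one across the red top with its side nested between the two slightly open fingertips (24 mm gap), and none was picked up.

**Final checks:**
- **Cores:** the last wrist and top pictures show all three lying flat on the foam, clear of the walls.
- **Everything else:** comparing the top picture from before with the one after shows only the three cores changed. The choke, spool, battery pack, microphone and screwdriver are where they were.
- **Arm:** it ended raised and well clear, touching nothing.

**One disagreement:** the fingertips did not sit where the stated 11 mm ahead of the TCP would put them. They met the worktop only when the reported TCP height was about 38 mm, roughly 22 mm below the surface. I found the sweeping height by lowering slowly until a light touch (about 9 N), then swept about 3–4 mm above the surface.

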